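Press a ticket holder home in the sweet stand's rail and hold it

ROBOT

A 7-joint arm with a two-finger parallel gripper is mounted at the origin on a cart in front of the work surface, level with it; the furniture and walls round the work are solid. World frame = base frame: x ahead of the robot, y to its left, z up, the work surface at z = 0. Lengths are in m, angles in rad, forces in N, time in s.
With the tool pointing down it reaches from about 0.4 to 0.925 m from the base axis. Payload 4.1 kg.
Tool frame: the origin (TCP) lies between the finger pads; the fingertips stand ahead of it and the grasp point (between the pads) lies 11 mm behind it (robot.tcp_to_tips is the x of the fingertips in the tool frame, in m); x points along the fingers, z is the direction in which the jaws open and shut, and the axes are right-handed (so a half turn about x gives the same grasp; the last joint's range is limited). The gripper opens to 85 mm and grips with 20 to 120 N. Pads are 22 mm wide; open, the fingers measure 114 mm over their backs; the gripper's body (76 mm by 85 mm) begins 54 mm behind the grasp point. The pads swing forward as they close: fully open they stand 13 mm farther back than shut.
Start: joints at [1.079, 0.398, 0.045, 1.537, -0.019, 1.207, -0.051], TCP at [0.249, -0.601, 0.239] pointing down, gripper open.
Joint ranges: [-2.82, 2.82], [-0.49, 2.23], [-1.37, 1.46], [0, 2.46], [-1.36, 4.5], [0.23, 2], [-2.94, 2.94]. Speed limits (rad/s): [2.57, 2.57, 3.14, 3.14, 3.14, 3.14, 3.14].

INTERFACE

Orientations are given as a unit quaternion [w, x, y, z].
In Python, from station import robot gives the robot as it stands.
- The arm moves only by the shell command python3 -m pendant 'ROWS' [FORCE]. ROWS is a JSON object of lists of equal length, an entry for each row: "rot": the turn, a rotation vector about the tool's x, y, z in rad, a list of three; "delta_pos": the shift along the tool's x, y, z in mm, a list of three; "claw": the opening, from -1 (shut) to 1 (fully open). In form: {"rot": [[rx, ry, rz], ...], "delta_pos": [[dx, dy, dz], ...], "claw": [claw, ...]}. A call has exactly 8 rows; each row shifts and turns the commanded pose from where the row before left it, along the tool's axes as they then stand; what a row does not reach is not made up. A row lasts 1/8 s, in which the tool goes at most 62.5 mm and 10.7 degrees, less where a joint would pass 70% of its speed; a pose out of reach is approached as far as the arm can. A call with a gripper value outside its range is refused whole. The fingers move at their own pace and stop on an object; FORCE is the grip in N (left out, the last holds). Time passes only in rows, so rows that do not move let the fingers close, or fill a call up. It gives the time, the measured TCP pose, the force and the opening at its end, in the units of the state.
- robot.read_state(): the state, without advancing time (a new reading comes with each control period).
- robot.get_image(name): name is "scene" or "top"; returns the picture (384x512x3 uint8, blue, green, red); there is no depth.
- robot.camera_model(name): a dict with "fov_y" (degrees; the focal length in pixels is half the picture's height over the tangent of half this angle, whatever the lens; pixels are square), "cx", "cy" (the principal point, pixels), "dist" ([k1, k2, p1, p2, k3] as OpenCV has them; the pictures are not rectified), "pose" (4x4, takes a point from camera to world coordinates). Camera axes: x right, y down, z forward; pixel columns grow to the right and rows downward; lengths in m; the calibration is good to about 2 mm. A picture is of the moment at which its call begins. camera_model takes no time and is no camera call.
- robot.sign_off(): hands the job in, once; it reports no verdict.
Trained networks look in the newest picture that a camera, given by its name, has taken for a name from the list of things; names that differ only in an ending like _2 or _b are one class to them, and where a whole thing is asked for, a point or a joint stands for the part that bears it (a point fixed in the world has none). Each returns a list of dicts, best first, with "score" (0 to 1); they miss things now and then, are a little off and sometimes report something else, mostly with a low value. They report only what shows in the picture. A call takes as long as a camera call. They do not tell look-alikes from the thing itself.
- robot.search_frame(camera, thing): "at" ([x, y, z] in m, in world coordinates, good to about 4 mm: the middle of the surface that is visible of it).
- robot.masks_of(camera, thing): "pixels" (384x512 bool, what is visible of it).
- robot.place_of(camera, thing): "at" ([x, y, z] in m, in world coordinates, good to about 4 mm: a listed point, or the origin of a listed thing).
The state is a dict: "clock": time; "joints": joint angles; "qd": joint speeds; "effort": joint torques, N m; "ee_pos": TCP position; "orientation": TCP orientation; "wrist_force": force on the tool from outside, world axes, zero at the start; "torque": the same for the moment, N m; "gripper_width": opening from 0.0 (shut) to 1.0 (fully open).
Only numpy, scipy, OpenCV 4.12 (cv2) and the standard library are available. Lean on these libraries where they do the work, as an engineer would, in place of code of your own. Each camera call takes 0.05 s, during which the arm holds its last target.

TASK

Take the ticket holder with the arched top out of the wooden block and slip its foot down behind the lip of the ticket rail along the front of the sweet stand. Feel along the rail to the left until the foot meets the stop of the spring clip hidden behind the lip, then push the holder straight down against the spring until it is fully home, upright and square to the rail. Finish still holding it pressed home, so that I can lock the clip from underneath, and leave the square-topped holder and everything else where it is.

Things in the scene. Friction and masses are not known exactly. Their poses are not given: they have to be found in the camera images.
- ticket_arch: the ticket holder to fit: black upright plate, blank white card on both faces, arched top, narrow steel foot. Plate 70 mm wide (y), 8 thick (x), 71 high at the crown (straight sides 36); foot 30 wide (y), 6 thick (x), 34 long below the plate. Origin: middle of the foot's underside, z up. 60 g. Foot in either slot of the block, plate resting on the block's top
- ticket_square: the other ticket holder, in the block's other slot: same foot and 70 x 8 mm plate, but a straight square top (plate 52 mm high). Origin and axes as for ticket_arch. Stays there
- block: fixed pale wooden ticket block, 58 (x) x 196 (y) x 40 (z) mm, origin at the centre of its underside; two slots 8 (x) x 34 (y) mm, 37 mm deep, at y = -50 and +50 mm
- stand: fixed wooden sweet stand, 360 mm long (y), aluminium ticket rail in front. Origin: on the worktop below the channel's middle; x to the back, y along the rail to the left, z up. Channel open at the top, x = -5 to 5 mm; its lip (front) and back wall end at z = 100 mm, the lip's top 6 mm flare forward; board behind it also at z = 100, ending at x = 158; sweets lie over 50 mm behind the channel
- rail_entry (a point): point in the mouth of the channel, level with the lip's edge, near its right end (stand y = -85, z = 100 mm): always right of the hidden clip, a good place to let the foot in. From here to the clip the channel bottom is plain, 18 to 19 mm below the lip's edge. Axes as the stand's
- rail_mid (a point): point in the mouth of the channel, halfway along it (stand y = 0, z = 100 mm). A clip sits hidden in the channel; the middle of its 34 mm long recess is somewhere from 40 mm right (-y) to 50 mm left (+y) of here. The recess's left side is the stop: a wall up to 6 mm below the lip's edge; left of it the channel is filled to that height. A foot slid left, 12 mm below the lip's edge, bumps into it
- rail_floor (a point): point on the hard floor of the channel below rail_mid (stand z = 72 mm), 28 mm below the lip's edge: the foot's underside is at this height when home, which only the recess allows. In the recess a sprung seat waits 8 mm above this floor; it takes 4 N to start and 12 N to push fully down, and pushes the holder up again if let go
- marker: loose green and white marker pen lying on the worktop, 135 mm long, stays
- stray_sweet: loose orange wrapped sweet on the worktop, 50 x 75 x 35 mm, stays
- cup: white cup, 93 x 120 x 59 mm, on the worktop front left, stays
- scoop: loose steel measuring scoop, 46 x 145 x 30 mm, lying right of the stand, stays
- pitcher: steel milk pitcher, 87 x 126 x 105 mm, left of the stand, stays
Not all that is in view belongs to the job. Leave any blue look-alike of the ticket_arch alone.

How it is judged:
On the way, in this order (a step that is already met when the one before it is completed fails the run):
1. the arched holder is lifted out of the block (z of ticket_arch in the frame of block above 0.045 m and contact force between the fingers and ticket_arch above 1 N), for 0.1 s.
2. its foot is behind the lip of the rail, below the lip's edge (z of ticket_arch in the frame of stand between 0.065 and 0.094 m and x of ticket_arch in the frame of stand between -0.005 and 0.005 m and y of ticket_arch in the frame of stand between -0.18 and 0.18 m), for 0.1 s.
At the end, for the whole second after the job is handed in: The arched holder's foot is in the recess behind the lip, pressed against the spring to within 2.5 mm of the hard floor, within 8 degrees of upright and square to the rail, at rest, with the fingers still on it; the square-topped holder has not moved more than 20 mm (z of ticket_arch in the frame of stand between 0.065 and 0.0745 m and x of ticket_arch in the frame of stand between -0.005 and 0.005 m and y of ticket_arch in the frame of stand between -0.06 and 0.07 m and angle between ticket_arch's own z axis and vertical below 0.14 rad and angle between the x axis of ticket_arch and the x axis of stand, either way round below 0.14 rad and contact force between the fingers and ticket_arch above 2 N and linear speed of ticket_arch below 0.02 m/s and distance of ticket_square from where it was at the start of the episode below 0.02 m); the arm keeps its last pose, push and grip.
It fails at once if the square-topped holder is pulled out or knocked (distance of ticket_square from where it was at the start of the episode above 0.02 m).
It fails at once if another thing on the worktop is pushed away by more than 40 mm (distance of any of marker, stray_sweet, scoop from where it was at the start of the episode above 0.04 m).
It also fails if it takes over 43 s, if anything falls off the work surface, if the arm or the gripper's body presses on something with over 40 N, if the wrist force passes 120 N, or if a joint passes its speed limit or range.

## Working session

There is one attempt and no reset: what is moved stays moved. The work goes in short steps, Python scripts to look and compute and a shell command to move; the robot and the scene stay as the last step left them, time stands still between calls to the robot, and variables do not carry over. Pictures are saved under pics/ and viewed, and the job is handed in when it is done.

```bash
mkdir -p pics; ls
python3 - <<'E'
from station import robot
import cv2
for n in ("scene","top"):
    im=robot.get_image(n); cv2.imwrite(f"pics/{n}0.png",im)
    m=robot.camera_model(n); print(n,m)
    for t in ("ticket_arch","ticket_square","block","stand","rail_entry","rail_mid"):
        try:
            for d in robot.place_of(n,t)[:3]: print(t,[round(float(x),4) for x in d["at"]],round(d["score"],2))
        except Exception as e: print(t,e)
s=robot.read_state(); print(s, robot.tcp_to_tips)
E
```

```text
pics
scene {'fov_y': 46.81040250166574, 'cx': 259.68634906906095, 'cy': 195.1679408376914, 'dist': array([0.02135934, 0.        , 0.        , 0.        , 0.        ]), 'pose': array([[-0.55390244, -0.39990999,  0.73024933, -0.4777718 ],
       [-0.83231309,  0.28824031, -0.47346852,  0.65065607],
       [-0.0211425 , -0.87005145, -0.49250734,  0.77584311],
       [ 0.        ,  0.        ,  0.        ,  1.        ]])}
ticket_arch [0.4084, -0.3061, 0.0066] 0.8
ticket_arch [0.5459, -0.2428, 0.0008] 0.63
ticket_square [0.3952, -0.2025, 0.0031] 0.49
block [0.3967, -0.1995, 0.0027] 0.23
stand [0.5916, 0.0264, -0.0014] 0.58
rail_entry [0.5899, -0.0545, 0.0989] 0.97
rail_mid [0.5947, 0.0328, 0.1] 0.6
rail_mid [0.5942, 0.0323, 0.0769] 0.38
rail_mid [0.4892, 0.2077, -0.0019] 0.23
top {'fov_y': 49.79107143983937, 'cx': 260.7582700538413, 'cy': 195.31868551329902, 'dist': array([-0.06002361,  0.        ,  0.        ,  0.        ,  0.        ]), 'pose': array([[-0.01809893, -0.98513859,  0.17080512,  0.32844325],
       [-0.99955875,  0.02185217,  0.02011927, -0.03022638],
       [-0.02355273, -
[... 410 characters left out ...]
0.0984] 0.85
{'clock': 0.7, 'joints': array([ 1.07901233,  0.39834807,  0.04512837,  1.53657339, -0.01870433,
        1.20689364, -0.05069842]), 'qd': array([-0.00023265, -0.0005063 ,  0.00116124,  0.00052191, -0.00077171,
        0.00084984,  0.00103689]), 'effort': array([-5.46023857e-04, -4.74871194e+01,  1.36204407e+00, -2.54468715e+01,
        1.13967978e-02,  9.08820675e-04, -9.83145810e-06]), 'ee_pos': array([ 0.24882875, -0.60053979,  0.23939274]), 'orientation': array([ 0.58802104,  0.39276632,  0.58790672, -0.39285056]), 'wrist_force': array([ 0.08366322,  0.62101122, -0.45202417]), 'torque': array([ 0.01029614,  0.00282238, -0.00565147]), 'gripper_width': 1.0018136651084395} 0.008
```

View pics/scene0.png

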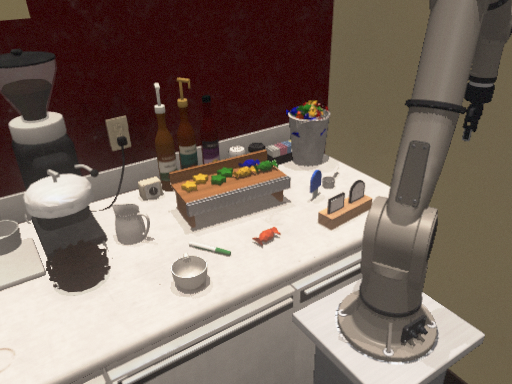

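View pics/top0.png

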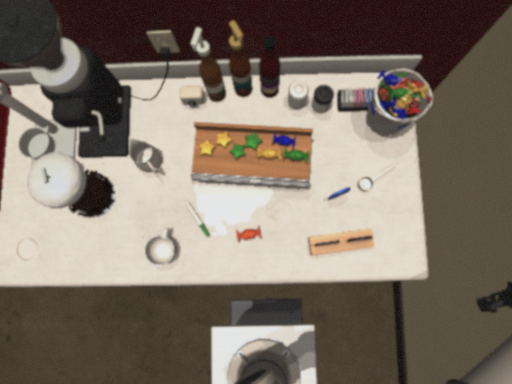

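Run:
```python
import cv2,numpy as np
a=cv2.imread("pics/scene0.png");b=cv2.imread("pics/top0.png")
c1=cv2.resize(a[165:235,300:385],None,fx=4.6,fy=4.6,interpolation=cv2.INTER_CUBIC)
c2=cv2.resize(b[170:265,295:385],None,fx=4.4,fy=4.4,interpolation=cv2.INTER_CUBIC)
H=max(c1.shape[0],c2.shape[0]);o=np.zeros((H,c1.shape[1]+c2.shape[1],3),np.uint8)
o[:c1.shape[0],:c1.shape[1]]=c1;o[:c2.shape[0],c1.shape[1]:]=c2
cv2.imwrite("pics/crop1.png",o)
c3=cv2.resize(b[115:200,180:325],None,fx=5.4,fy=5.4,interpolation=cv2.INTER_CUBIC)
cv2.imwrite("pics/crop2.png",c3)
c3=cv2.resize(a[145:230,165:300],None,fx=5.4,fy=5.4,interpolation=cv2.INTER_CUBIC)
cv2.imwrite("pics/crop3.png",c3)
```

```text
(no output)
```

View pics/crop1.png

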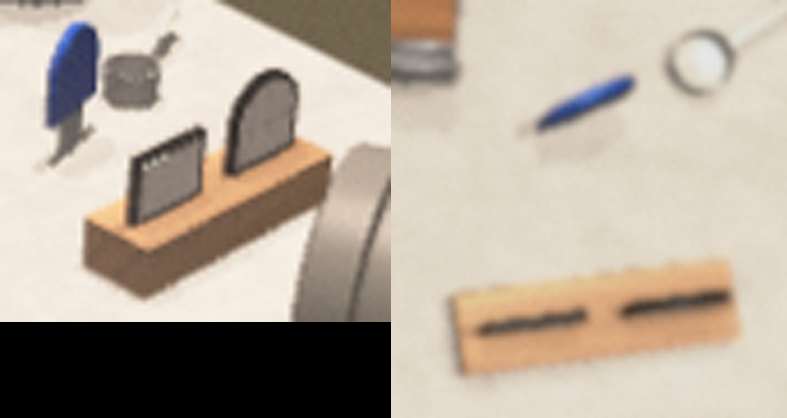

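View pics/crop2.png

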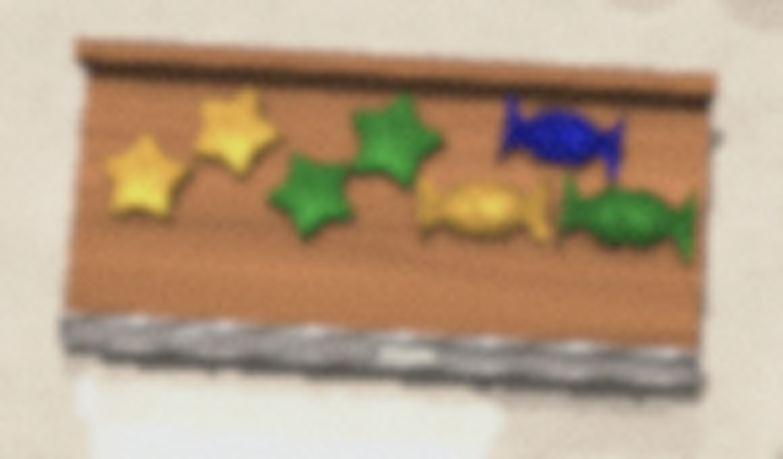

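View pics/crop3.png

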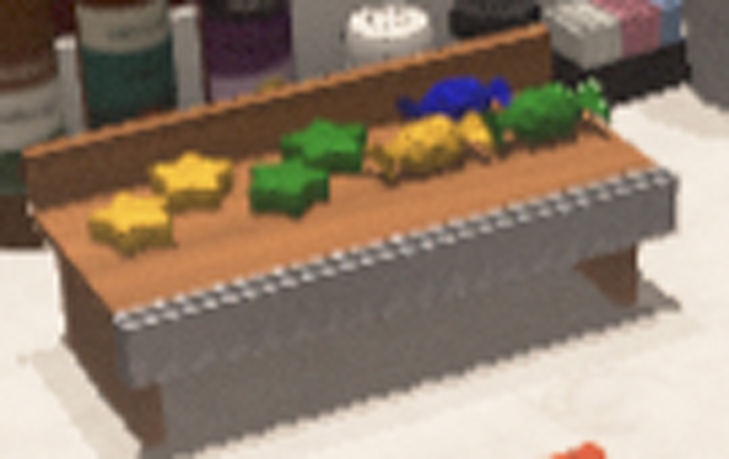

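```bash
cat > h.py <<'E'
from station import robot
import cv2,numpy as np
def cam(n):
    m=robot.camera_model(n); f=192/np.tan(np.radians(m["fov_y"]/2))
    K=np.array([[f,0,m["cx"]],[0,f,m["cy"]],[0,0,1]]); T=np.array(m["pose"]); return K,np.array(m["dist"],float),T
def proj(n,P):
    K,d,T=cam(n); W=np.linalg.inv(T); r,_=cv2.Rodrigues(W[:3,:3])
    return cv2.projectPoints(np.array(P,float).reshape(-1,1,3),r,W[:3,3],K,d)[0].reshape(-1,2)
def unproj(n,px,z):
    K,d,T=cam(n); u=cv2.undistortPoints(np.array(px,float).reshape(-1,1,2),K,d).reshape(-1,2)
    r=np.c_[u,np.ones(len(u))]@T[:3,:3].T; s=(z-T[2,3])/r[:,2]; return T[:3,3]+r*s[:,None]
E
python3 - <<'E'
from h import *
np.set_printoptions(precision=4,suppress=True)
from scipy.optimize import minimize
# masks
M={}
for n in("scene","top"):
    robot.get_image(n)
    for t in("block","ticket_arch","ticket_square"):
        r=robot.masks_of(n,t)
        for d in r[:2]:
            ys,xs=np.nonzero(d["pixels"]);print(n,t,round(d["score"],2),len(xs),xs.mean().round(1),ys.mean().round(1),xs.min(),xs.max(),ys.min(),ys.max())
        if r: M[n,t]=r[0]["pixels"]
np.savez("m.npz",**{a+"-"+b:v for (a,b),v in M.items()})
# top crops -> world lines
s=5.4
def line(n,pts,z,off): 
    p=np.array(pts,float)/s+np.array(off)-0.4; return unproj(n,p,z)
for nm,pts in dict(boardmetal=[(65,312),(697,345)],metalfront=[(65,350),(697,393)]).items():
    w=line("top",pts,.1,(180,115)); dv=w[0]-w[1]; print(nm,w,np.degrees(np.arctan2(-dv[0],dv[1])),np.linalg.norm(dv))
for nm,pts in dict(mfront=[(120,325),(675,180)],mback=[(115,312),(665,172)]).items():
    w=line("scene",pts,.1,(165,145)); dv=w[0]-w[1]; print(nm,w,np.degrees(np.arctan2(-dv[0],dv[1])),np.linalg.norm(dv))
for n in("scene","top"):
  for t in("rail_entry","rail_mid","ticket_arch","ticket_square"):
    L=[robot.place_of(n,t) for _ in range(2)]
    print(n,t,[[np.round(d["at"],4).tolist() for d in l[:1]] for l in L])
E
```

```text
scene block 0.59 811 343.8 213.0 318 370 197 229
scene ticket_arch 0.8 269 356.0 191.2 348 364 180 203
scene ticket_arch 0.6 222 315.1 182.7 310 320 170 197
scene ticket_square 0.61 267 335.1 203.4 327 343 194 213
top block 0.83 1037 340.4 242.1 308 374 229 255
top ticket_arch 0.49 109 339.6 192.6 329 349 187 198
top ticket_arch 0.43 31 356.1 239.3 349 364 238 241
top ticket_square 0.55 121 327.0 243.4 315 338 240 246
boardmetal [[ 0.616   0.204   0.1   ]
 [ 0.5887 -0.1507  0.1   ]] -4.401756499592358 0.35576107943082097
metalfront [[ 0.5941  0.2038  0.1   ]
 [ 0.5614 -0.1496  0.1   ]] -5.27975838776707 0.35492348002161406
mfront [[ 0.6034  0.2108  0.1   ]
 [ 0.5628 -0.1437  0.1   ]] -6.544310250598068 0.35673193858299806
mback [[ 0.6181  0.2068  0.1   ]
 [ 0.575  -0.1451  0.1   ]] -6.9897006193883575 0.3545975539641434
scene rail_entry [[[0.5899, -0.0561, 0.1002]], [[0.5899, -0.0561, 0.1002]]]
scene rail_mid [[[0.5948, 0.0293, 0.1034]], [[0.5948, 0.0293, 0.1034]]]
scene ticket_arch [[[0.5469, -0.2424, -0.0004]], [[0.5469, -0.2424, -0.0004]]]
scene ticket_square [[[0.3992, -0.2024, 0.0068]], [[0.3992, -0.2024, 0.0068]]]
top rail_entry [[[0.5856, -0.0606, 0.1024]], [[0.5856, -0.0606, 0.1024]]]
top rail_mid [[[0.5922, 0.0278, 0.1005]], [[0.5922, 0.0278, 0.1005]]]
top ticket_arch [[[0.5525, -0.2469, -0.0032]], [[0.5525, -0.2469, -0.0032]]]
top ticket_square [[[0.3985, -0.1974, 0.0085]], [[0.3985, -0.1974, 0.0085]]]
```

Run:
```python
from h import *
np.set_printoptions(precision=4,suppress=True)
im=robot.get_image("top").astype(float); S=im[...,2]-im[...,0]  # R-B: wood high
def fit(n,pts,z):
    w=unproj(n,pts,z); y=w[:,1];x=w[:,0]; k=np.ones(len(y),bool)
    for _ in range(5):
        c=np.polyfit(y[k],x[k],1); r=x-np.polyval(c,y); k=abs(r)<max(.0015,2*r[k].std())
    print("  slope yaw",np.degrees(-np.arctan(c[0])).round(2),"x at y=.03",np.polyval(c,.03).round(4),"ends",y.min(),y.max(),k.sum(),r[k].std())
# board->metal: going down each column
P=[];Q=[]
for c in range(197,309):
    r0=int(176+ (c-192)*6/117.)
    col=S[r0-10:r0+8,c]; hi=np.median(col[:6]); lo=np.median(col[-6:]); 
    th=(hi+lo)/2; i=np.nonzero(col<th)[0]
    if len(i) and i[0]>0:
        i=i[0]; P.append((c,r0-10+i-1+(col[i-1]-th)/(col[i-1]-col[i])))
print(len(P),P[:2],P[-2:]); fit("top",P,.1)
# brightness profile across the rail
g=im.mean(2)
for c in (205,230,280,300):
    print(c,[int(v) for v in g[170:192,c]], [int(v) for v in S[170:192,c]])
# expected projections
th=np.radians(-5.5); R=np.array([[np.cos(th),-np.sin(th)],[np.sin(th),np.cos(th)]])
o=np.array([.592,.028])
for X in(-5,0,5,7):
    print(X,[proj("top",[[*(o+R@np.array([X/1000,Y/1000])),.1]])[0] for Y in(-180,0,180)])
print("block")
# block top corners from crop1 (top part): approx via minAreaRect of wood
m=((S>45)[225:262,300:385]).astype(np.uint8)
cnt=max(cv2.findContours(m,0,1)[0],key=cv2.contourArea); r=cv2.minAreaRect(cnt); b=cv2.boxPoints(r)+[300,225]
w=unproj("top",b,.04); print(r,w, w.mean(0))
for i in range(4): 
    d=w[(i+1)%4]-w[i]; print(np.linalg.norm(d),np.degrees(np.arctan2(-d[0],d[1])))
```

```text
112 [(197, np.float64(172.4)), (198, np.float64(172.40833333333333))] [(307, np.float64(179.04807692307693)), (308, np.float64(178.94444444444446))]
  slope yaw -4.75 x at y=.03 0.6022 ends -0.14858349875051657 0.18759492571319344 112 0.0005340468598535573
205 [125, 127, 136, 163, 182, 159, 148, 154, 157, 153, 119, 99, 125, 165, 194, 211, 220, 222, 223, 224, 224, 223] [94, 91, 75, 44, 16, 9, 9, 12, 12, 13, 11, 12, 17, 24, 26, 22, 15, 12, 13, 13, 13, 13]
230 [128, 131, 128, 128, 127, 129, 138, 150, 150, 147, 132, 111, 94, 108, 149, 188, 208, 214, 223, 225, 226, 225] [98, 96, 98, 90, 74, 42, 16, 12, 10, 10, 8, 6, 8, 14, 21, 27, 25, 18, 13, 10, 10, 11]
280 [130, 126, 131, 129, 126, 124, 120, 119, 122, 127, 127, 138, 145, 138, 125, 102, 102, 127, 158, 175, 185, 199] [98, 98, 98, 98, 96, 96, 88, 67, 36, 14, 9, 13, 10, 12, 8, 9, 11, 18, 21, 26, 28, 29]
300 [128, 128, 130, 130, 131, 125, 121, 117, 120, 138, 150, 136, 136, 145, 152, 145, 114, 96, 125, 155, 171, 180] [93, 95, 97, 97, 99, 96, 89, 82, 65, 35, 17, 9, 8, 13, 12, 12, 9, 11, 17, 21, 25, 26]
-5 [array([308.9232, 184.6393]), array([249.3146, 180.3572]), array([190.416 , 176.1611])]
0 [array([309.0191, 183.0138]), array([249.4512, 178.7421]), array([190.5918, 174.56  ])]
5 [array([309.1148, 181.3906]), array([249.5875, 177.1291]), array([190.7675, 172.9611])]
7 [array([309.153, 180.742]), array([249.642 , 176.4846]), array([190.8377, 172.3222])]
block
((41.37773895263672, 16.58296775817871), (19.890636444091797, 64.56197357177734), 82.40535736083984) [[ 0.42   -0.1479  0.04  ]
 [ 0.4421 -0.3472  0.04  ]
 [ 0.3811 -0.3517  0.04  ]
 [ 0.3595 -0.1538  0.04  ]] [ 0.4007 -0.2502  0.04  ]
0.20054271163215437 -173.69640030195626
0.061086789500442225 94.156370754336
0.19905353103160303 6.247278349998024
0.06085348119585493 -84.44917014796158
```

```bash
cat >> h.py <<'E'
from scipy.spatial.transform import Rotation as Ro
def cur():
    s=robot.read_state(); q=s["orientation"]; return s,Ro.from_quat([q[1],q[2],q[3],q[0]])
def go(target,yaw,flip=None):
    "tool x down, z along (cos yaw, sin yaw) or opposite, nearest; prints needed tool-frame shift (mm) and rotvec"
    s,R=cur(); best=None
    for sg in(1,-1):
        z=sg*np.array([np.cos(yaw),np.sin(yaw),0]);x=np.array([0,0,-1.]);y=np.cross(z,x)
        Rt=Ro.from_matrix(np.c_[x,y,z]); rv=(R.inv()*Rt).as_rotvec()
        if best is None or np.linalg.norm(rv)<np.linalg.norm(best[0]): best=(rv,Rt)
    d=np.array(target)-s["ee_pos"]
    print("clock",round(s["clock"],2),"pos",s["ee_pos"].round(4),"F",s["wrist_force"].round(1),"T",s["torque"].round(2),"g",round(s["gripper_width"],3))
    print("rotvec",best[0].round(4),"deg",np.degrees(np.linalg.norm(best[0])).round(1))
    print("shift in present tool axes mm",(R.inv().apply(d)*1000).round(1),"in turned axes",(best[1].inv().apply(d)*1000).round(1))
    print("tool axes now (cols)\n",R.as_matrix().round(3));
E
python3 -c "
from h import *
go([.4076,-.2998,.18],np.radians(6.2))"
```

```text
clock 1.95 pos [ 0.2489 -0.6005  0.2393] F [-0.7 -0.1  0.9] T [0.02 0.03 0.02] g 1.0
rotvec [-1.2861e+00  1.0000e-04  1.0000e-04] deg 73.7
shift in present tool axes mm [  59.3  261.8 -217. ] in turned axes [ 59.3 281.8 190.3]
tool axes now (cols)
 [[ 0.     0.924  0.383]
 [-0.     0.383 -0.924]
 [-1.     0.     0.   ]]
```

```bash
python3 -m pendant '{"rot": [[-0.1608,0,0],[-0.1608,0,0],[-0.1608,0,0],[-0.1608,0,0],[-0.1608,0,0],[-0.1608,0,0],[-0.1608,0,0],[-0.1608,0,0]], "delta_pos": [[0,0,0],[0,0,0],[0,0,0],[0,0,0],[0,0,0],[0,0,0],[0,0,0],[0,0,0]], "claw": [1,1,1,1,1,1,1,1]}' 30
python3 -c "
from h import *
go([.4076,-.2998,.18],np.radians(6.2))"
```

```text
clock: 2.95
ee_pos: [0.2488, -0.6005, 0.2393]
orientation: [0.706, -0.04, 0.706, 0.04]
wrist_force: [0.1, 0.1, 0.0]
gripper_width: 1.0
clock 2.95 pos [ 0.2488 -0.6005  0.2393] F [0.1 0.1 0. ] T [ 0.01 -0.   -0.05] g 1.0
rotvec [ 0.0055 -0.      0.0001] deg 0.3
shift in present tool axes mm [ 59.3 280.8 191.9] in turned axes [ 59.3 281.8 190.4]
tool axes now (cols)
 [[ 0.    -0.113  0.994]
 [-0.     0.994  0.113]
 [-1.    -0.    -0.   ]]
```

```bash
python3 -m pendant '{"rot": [[0,0,0],[0,0,0],[0,0,0],[0,0,0],[0,0,0],[0,0,0],[0,0,0],[0,0,0]], "delta_pos": [[8,40,27],[8,40,27],[8,40,27],[8,40,27],[8,40,27],[8,40,27],[8,41,29],[3,0,0]], "claw": [1,1,1,1,1,1,1,1]}' 30
python3 - <<'E'
from h import *
go([.4076,-.2998,.064],np.radians(6.2))
im=robot.get_image("scene");cv2.imwrite("pics/s2.png",cv2.resize(im[110:250,270:430],None,fx=4,fy=4,interpolation=2))
im=robot.get_image("top");cv2.imwrite("pics/t2.png",cv2.resize(im[180:300,290:430],None,fx=4,fy=4,interpolation=2))
E
```

```text
clock: 3.95
ee_pos: [0.4106, -0.2961, 0.1803]
orientation: [0.706, -0.041, 0.706, 0.042]
wrist_force: [-0.1, -1.4, 0.2]
gripper_width: 1.002
clock 3.95 pos [ 0.4106 -0.2961  0.1803] F [-0.1 -1.4  0.2] T [-0.   -0.01 -0.04] g 1.002
rotvec [ 0.0085  0.0011 -0.0012] deg 0.5
shift in present tool axes mm [116.3  -3.4  -3.6] in turned axes [116.3  -3.3  -3.4]
tool axes now (cols)
 [[ 0.001 -0.116  0.993]
 [ 0.001  0.993  0.116]
 [-1.     0.001  0.001]]
```

View pics/s2.png

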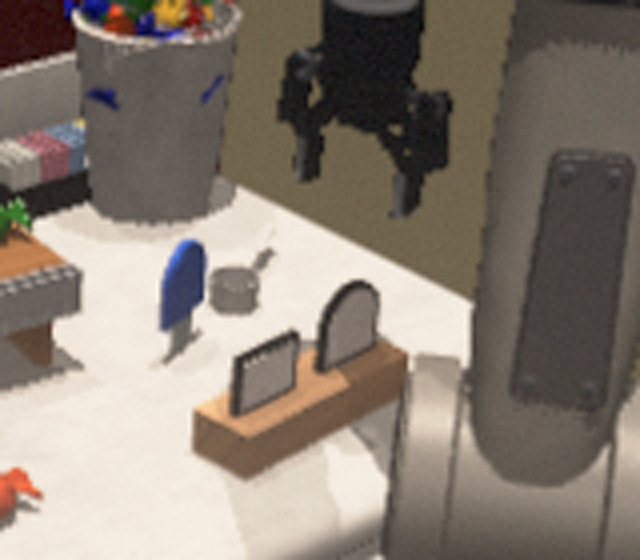

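View pics/t2.png

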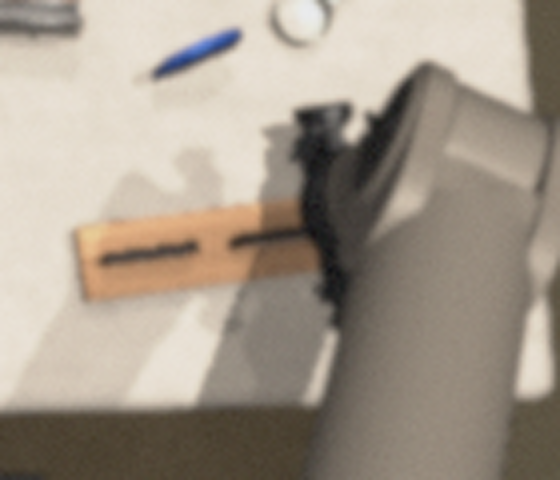

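```bash
python3 -m pendant '{"rot": [[0,0,0],[0,0,0],[0,0,0],[0,0,0],[0,0,0],[0,0,0],[0,0,0],[0,0,0]], "delta_pos": [[0,0,0],[20,0,0],[24,0,0],[24,0,0],[24,0,0],[16,0,0],[8,0,0],[0,0,0]], "claw": [1,1,1,1,1,1,1,1]}' 30
python3 - <<'E'
from h import *
go([.4076,-.2998,.064],np.radians(6.2))
im=robot.get_image("scene");cv2.imwrite("pics/s3.png",cv2.resize(im[130:250,280:400],None,fx=4.8,fy=4.8,interpolation=2))
E
```

```text
clock: 5.05
ee_pos: [0.4082, -0.3008, 0.0642]
orientation: [0.706, -0.038, 0.706, 0.038]
wrist_force: [-0.7, -0.1, 0.2]
gripper_width: 1.002
clock 5.05 pos [ 0.4082 -0.3008  0.0642] F [-0.7 -0.1  0.2] T [ 0.02  0.04 -0.01] g 1.002
rotvec [-0.0003 -0.0002 -0.    ] deg 0.0
shift in present tool axes mm [ 0.2  1.1 -0.5] in turned axes [ 0.2  1.1 -0.5]
tool axes now (cols)
 [[-0.    -0.108  0.994]
 [ 0.     0.994  0.108]
 [-1.     0.    -0.   ]]
```

View pics/s3.png

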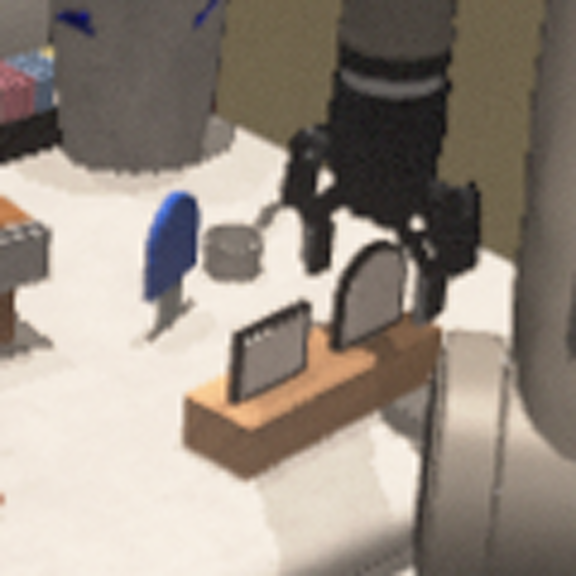

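The open fingers straddle the arched holder (crop ≈ (370,300)), and the square one (crop ≈ (270,350)) is clear. Next I close the fingers.

```bash
python3 -m pendant '{"rot": [[0,0,0],[0,0,0],[0,0,0],[0,0,0],[0,0,0],[0,0,0],[0,0,0],[0,0,0]], "delta_pos": [[0,0,0],[0,0,0],[0,0,0],[0,0,0],[0,0,0],[0,0,0],[0,0,0],[0,0,0]], "claw": [0.3,-0.2,-0.6,-1,-1,-1,-1,-1]}' 40
python3 - <<'E'
from h import *
go([.4076,-.2998,.064],np.radians(6.2))
E
```

```text
clock: 6.1
ee_pos: [0.4084, -0.3006, 0.0644]
orientation: [0.706, -0.038, 0.706, 0.038]
wrist_force: [-0.3, -0.4, 2.1]
gripper_width: 0.087
clock 6.1 pos [ 0.4084 -0.3006  0.0644] F [-0.3 -0.4  2.1] T [ 0.04  0.09 -0.01] g 0.087
rotvec [0.0003 0.0001 0.0002] deg 0.0
shift in present tool axes mm [ 0.4  0.8 -0.7] in turned axes [ 0.4  0.8 -0.7]
tool axes now (cols)
 [[ 0.    -0.108  0.994]
 [-0.     0.994  0.108]
 [-1.    -0.     0.   ]]
```

```bash
python3 -m pendant '{"rot": [[0,0,0],[0,0,0],[0,0,0],[0,0,0],[0,0,0],[0,0,0],[0,0,0],[0,0,0]], "delta_pos": [[0,0,0],[-6,0,0],[-16,0,0],[-26,0,0],[-30,0,0],[-30,0,0],[-24,0,0],[-8,0,0]], "claw": [-1,-1,-1,-1,-1,-1,-1,-1]}' 80
python3 - <<'E'
from h import *
im=robot.get_image("scene");cv2.imwrite("pics/s4.png",cv2.resize(im[90:250,270:400],None,fx=3.7,fy=3.7,interpolation=2))
go([.5945-.003,-.0,.064],np.radians(-5))
E
```

```text
clock: 7.1
ee_pos: [0.4092, -0.301, 0.2067]
orientation: [0.707, -0.039, 0.705, 0.037]
wrist_force: [0.1, 0.5, 0.3]
gripper_width: 0.081
clock 7.15 pos [ 0.4091 -0.301   0.2066] F [ 0.1 -0.1 -0.3] T [-0.   -0.07 -0.01] g 0.085
rotvec [0.1956 0.0029 0.0024] deg 11.2
shift in present tool axes mm [142.4 279.9 213.5] in turned axes [142.6 315.7 155.4]
tool axes now (cols)
 [[ 0.003 -0.108  0.994]
 [-0.002  0.994  0.108]
 [-1.    -0.003  0.003]]
```

View pics/s4.png

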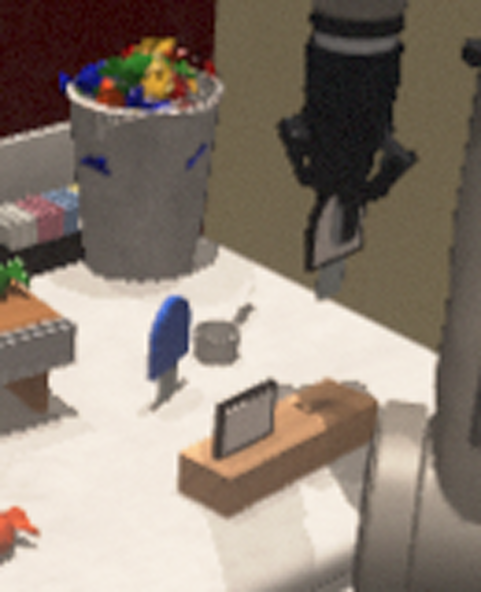

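```bash
python3 -m pendant '{"rot": [[0.098,0,0],[0.0976,0.003,0.002],[0,0,0],[0,0,0],[0,0,0],[0,0,0],[0,0,0],[0,0,0]], "delta_pos": [[0,0,0],[0,0,0],[0,45,27],[0,50,30],[0,50,30],[0,50,30],[0,45,28],[0,18.6,11.2]], "claw": [-1,-1,-1,-1,-1,-1,-1,-1]}' 80
python3 -m pendant '{"rot": [[0,0,0],[0,0,0],[0,0,0],[0,0,0],[0,0,0],[0,0,0],[0,0,0],[0,0,0]], "delta_pos": [[10,0,0],[10,0,0],[8,0,0],[0,0,0],[0,0,0],[0,0,0],[0,0,0],[0,0,0]], "claw": [-1,-1,-1,-1,-1,-1,-1,-1]}' 80
python3 - <<'E'
from h import *
go([.5873,-.057,.178],np.radians(-5))
im=robot.get_image("scene");cv2.imwrite("pics/s5.png",cv2.resize(im[90:230,160:320],None,fx=4,fy=4,interpolation=2)); cv2.imwrite("pics/s5f.png",im)
im=robot.get_image("top");cv2.imwrite("pics/t5.png",cv2.resize(im[100:220,200:360],None,fx=4,fy=4,interpolation=2))
for n in("scene","top"):
    for d in robot.place_of(n,"ticket_arch")[:2]: print(n,np.round(d["at"],4),d["score"])
E
```

```text
clock: 8.15
ee_pos: [0.5873, -0.052, 0.2033]
orientation: [0.705, 0.03, 0.708, -0.027]
wrist_force: [-0.5, -0.7, -1.9]
gripper_width: 0.084
clock: 9.15
ee_pos: [0.5864, -0.0564, 0.1765]
orientation: [0.706, 0.031, 0.707, -0.03]
wrist_force: [-0.5, 0.4, -1.4]
gripper_width: 0.084
clock 9.15 pos [ 0.5864 -0.0564  0.1765] F [-0.5  0.4 -1.4] T [-0.07 -0.04  0.  ] g 0.084
rotvec [ 0.0002 -0.0027 -0.0017] deg 0.2
shift in present tool axes mm [-1.5 -0.5  0.9] in turned axes [-1.5 -0.5  0.9]
tool axes now (cols)
 [[-0.003  0.087  0.996]
 [ 0.002  0.996 -0.087]
 [-1.     0.002 -0.003]]
scene [ 0.5869 -0.0606  0.1179] 0.73
scene [ 0.5454 -0.2448 -0.0016] 0.72
top [ 0.5491 -0.2461 -0.0032] 0.58
top [0.5894 0.027  0.0996] 0.4
```

View pics/s5.png

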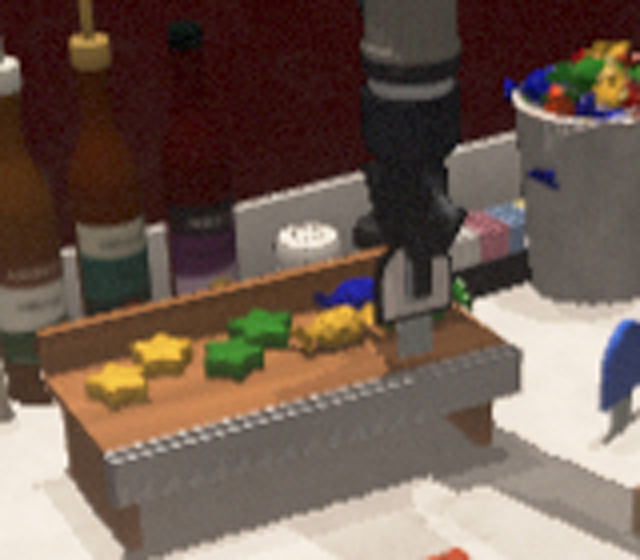

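View pics/t5.png

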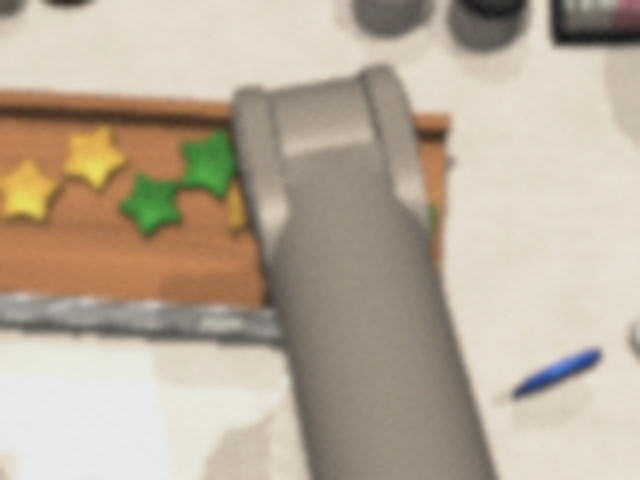

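Run:
```python
from h import *
def overlay(img,n,box,s,yaw,o,name):
    x0,y0,x1,y1=box
    c=cv2.resize(img[y0:y1,x0:x1],None,fx=s,fy=s,interpolation=cv2.INTER_NEAREST)
    th=np.radians(yaw);R=np.array([[np.cos(th),-np.sin(th)],[np.sin(th),np.cos(th)]])
    for X,col in((-5,(0,0,255)),(5,(0,255,0))):
        for a,b in((-180,-130),(-85,-60),(0,30),(120,180)):
            p=[proj(n,[[*(np.array(o)+R@np.array([X/1e3,Y/1e3])),.1]])[0] for Y in(a,b)]
            q=[tuple(int(round(v)) for v in ((pp-[x0,y0]+.5)*s)) for pp in p]; cv2.line(c,q[0],q[1],col,1)
    cv2.imwrite(name,c)
a=cv2.imread("pics/scene0.png");b=cv2.imread("pics/top0.png")
overlay(a,"scene",(180,165,295,220),6.9,-5,(.5945,.0278),"pics/ov1.png")
overlay(b,"top",(188,165,315,192),6.2,-5,(.5945,.0278),"pics/ov2.png")
```

```text
(no output)
```

View pics/ov1.png

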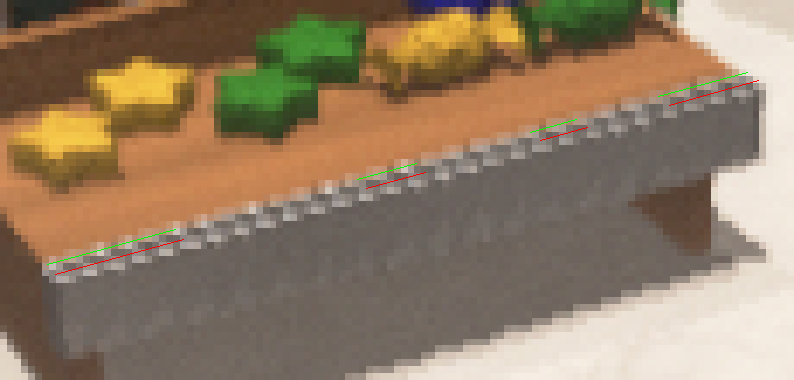

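View pics/ov2.png

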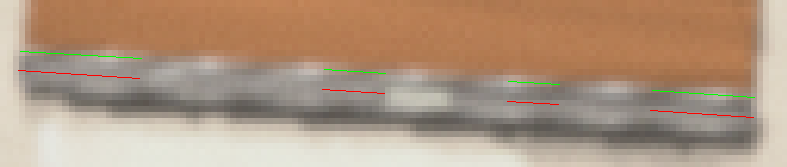

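```bash
python3 -m pendant '{"rot": [[0,0,0],[0,0,0],[0,0,0],[0,0,0],[0,0,0],[0,0,0],[0,0,0],[0,0,0]], "delta_pos": [[6,0,0],[5,0,0],[4,0,0],[3,0,0],[3,0,0],[2,0,0],[0,0,0],[0,0,0]], "claw": [-1,-1,-1,-1,-1,-1,-1,-1]}' 80
python3 - <<'E'
from h import *
go([.586,-.057,.1462],np.radians(-5))
im=robot.get_image("scene");cv2.imwrite("pics/s6.png",cv2.resize(im[120:210,200:320],None,fx=6,fy=6,interpolation=2))
E
```

```text
clock: 10.35
ee_pos: [0.5864, -0.0564, 0.1534]
orientation: [0.705, 0.031, 0.707, -0.03]
wrist_force: [0.2, 0.2, -0.3]
gripper_width: 0.081
clock 10.35 pos [ 0.5864 -0.0564  0.1534] F [ 0.2  0.2 -0.3] T [-0.02  0.03  0.04] g 0.081
rotvec [ 0.0001 -0.0027 -0.0018] deg 0.2
shift in present tool axes mm [ 7.2 -0.7 -0.3] in turned axes [ 7.2 -0.7 -0.3]
tool axes now (cols)
 [[-0.003  0.087  0.996]
 [ 0.002  0.996 -0.087]
 [-1.     0.002 -0.003]]
```

View pics/s6.png

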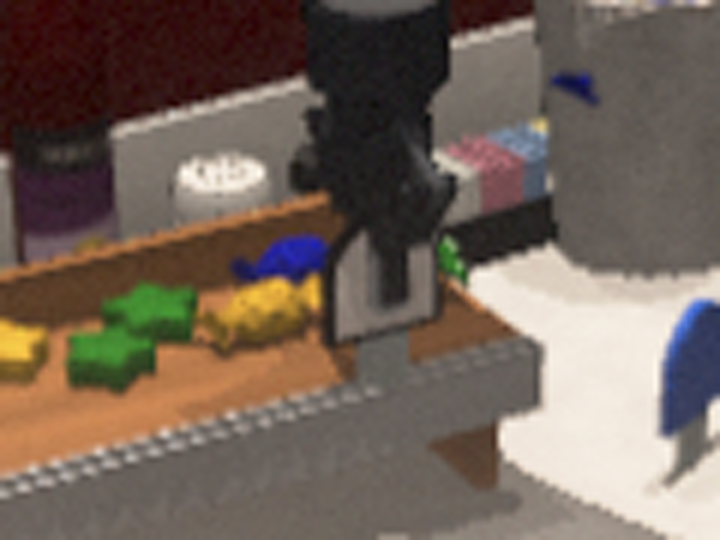

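```bash
python3 -m pendant '{"rot": [[0,0,0],[0,0,0],[0,0,0],[0,0,0],[0,0,0],[0,0,0],[0,0,0],[0,0,0]], "delta_pos": [[2,0,0],[2,0,0],[2,0,0],[1,0,0],[0,0,0],[0,0,0],[0,0,0],[0,0,0]], "claw": [-1,-1,-1,-1,-1,-1,-1,-1]}' 80
python3 - <<'E'
from h import *
go([.586,-.057,.1462],np.radians(-5))
E
```

```text
clock: 11.4
ee_pos: [0.5863, -0.0564, 0.1463]
orientation: [0.705, 0.031, 0.707, -0.03]
wrist_force: [0.3, 0.2, -1.8]
gripper_width: 0.084
clock 11.4 pos [ 0.5863 -0.0564  0.1463] F [ 0.3  0.2 -1.8] T [ 0.01 -0.02 -0.04] g 0.084
rotvec [ 0.0001 -0.003  -0.0017] deg 0.2
shift in present tool axes mm [ 0.1 -0.7 -0.2] in turned axes [ 0.1 -0.7 -0.2]
tool axes now (cols)
 [[-0.003  0.087  0.996]
 [ 0.002  0.996 -0.087]
 [-1.     0.002 -0.003]]
```

```bash
python3 -m pendant '{"rot": [[0,0,0],[0,0,0],[0,0,0],[0,0,0],[0,0,0],[0,0,0],[0,0,0],[0,0,0]], "delta_pos": [[0,4,0],[0,6,0],[0,6,0],[0,6,0],[0,6,0],[0,6,0],[0,4,0],[0,0,0]], "claw": [-1,-1,-1,-1,-1,-1,-1,-1]}' 80
python3 - <<'E'
from h import *
go([.586,-.057,.1462],np.radians(-5))
E
```

```text
clock: 12.4
ee_pos: [0.5896, -0.018, 0.1464]
orientation: [0.705, 0.031, 0.707, -0.03]
wrist_force: [-0.2, -0.3, -1.5]
gripper_width: 0.088
clock 12.4 pos [ 0.5896 -0.018   0.1464] F [-0.2 -0.3 -1.5] T [ 0.01 -0.01 -0.  ] g 0.088
rotvec [ 0.0008 -0.003  -0.0019] deg 0.2
shift in present tool axes mm [  0.1 -39.1  -0.2] in turned axes [  0.2 -39.1  -0.2]
tool axes now (cols)
 [[-0.003  0.086  0.996]
 [ 0.002  0.996 -0.086]
 [-1.     0.002 -0.003]]
```

```bash
python3 -m pendant '{"rot": [[0,0,0],[0,0,0],[0,0,0],[0,0,0],[0,0,0],[0,0,0],[0,0,0],[0,0,0]], "delta_pos": [[0,3,0],[0,3,0],[0,3,0],[0,3,0],[0,3,0],[0,3,0],[0,3,0],[0,3,0]], "claw": [-1,-1,-1,-1,-1,-1,-1,-1]}' 80
python3 - <<'E'
from h import *
go([.586,-.057,.1462],np.radians(-5))
E
```

```text
clock: 13.4
ee_pos: [0.5917, 0.0056, 0.1464]
orientation: [0.705, 0.031, 0.707, -0.03]
wrist_force: [0.1, 1.0, -1.3]
gripper_width: 0.082
clock 13.4 pos [0.5917 0.0056 0.1464] F [ 0.1  1.  -1.3] T [ 0.    0.06 -0.06] g 0.082
rotvec [ 0.0001 -0.0031 -0.0018] deg 0.2
shift in present tool axes mm [  0.1 -62.9  -0.2] in turned axes [  0.2 -62.9  -0.2]
tool axes now (cols)
 [[-0.003  0.087  0.996]
 [ 0.002  0.996 -0.087]
 [-1.     0.002 -0.003]]
```

```bash
python3 -m pendant '{"rot": [[0,0,0],[0,0,0],[0,0,0],[0,0,0],[0,0,0],[0,0,0],[0,0,0],[0,0,0]], "delta_pos": [[0,3,0],[0,3,0],[0,3,0],[0,3,0],[0,3,0],[0,3,0],[0,3,0],[0,3,0]], "claw": [-1,-1,-1,-1,-1,-1,-1,-1]}' 80
python3 - <<'E'
from h import *
go([.586,-.057,.1462],np.radians(-5))
E
```

```text
clock: 14.4
ee_pos: [0.5935, 0.0224, 0.1469]
orientation: [0.705, 0.029, 0.708, -0.035]
wrist_force: [-2.5, -11.1, 5.3]
gripper_width: 0.085
clock 14.4 pos [0.5935 0.0224 0.1469] F [ -2.5 -11.1   5.3] T [-2.42  0.37 -0.03] g 0.085
rotvec [-0.0038 -0.0037  0.0081] deg 0.6
shift in present tool axes mm [  1.3 -79.7  -0.2] in turned axes [  0.7 -79.7  -0.5]
tool axes now (cols)
 [[-0.004  0.091  0.996]
 [-0.008  0.996 -0.091]
 [-1.    -0.008 -0.004]]
```

```bash
python3 -m pendant '{"rot": [[0,0,0],[0,0,0],[0,0,0],[0,0,0],[0,0,0],[0,0,0],[0,0,0],[0,0,0]], "delta_pos": [[0,-2,0],[0,-2,0],[0,-2,0],[0,-1,0],[0,0,0],[0,0,0],[0,0,0],[0,0,0]], "claw": [-1,-1,-1,-1,-1,-1,-1,-1]}' 80
python3 - <<'E'
from h import *
go([.586,-.057,.1462],np.radians(-5))
im=robot.get_image("scene");cv2.imwrite("pics/s7.png",cv2.resize(im[110:220,170:300],None,fx=5.5,fy=5.5,interpolation=2))
E
```

```text
clock: 15.4
ee_pos: [0.5934, 0.0218, 0.1466]
orientation: [0.706, 0.031, 0.707, -0.03]
wrist_force: [0.5, -6.1, 2.2]
gripper_width: 0.082
clock 15.4 pos [0.5934 0.0218 0.1466] F [ 0.5 -6.1  2.2] T [-1.33  0.03 -0.  ] g 0.082
rotvec [ 0.     -0.0025 -0.0009] deg 0.2
shift in present tool axes mm [  0.3 -79.1  -0.5] in turned axes [  0.4 -79.1  -0.5]
tool axes now (cols)
 [[-0.002  0.087  0.996]
 [ 0.001  0.996 -0.087]
 [-1.     0.001 -0.003]]
```

View pics/s7.png

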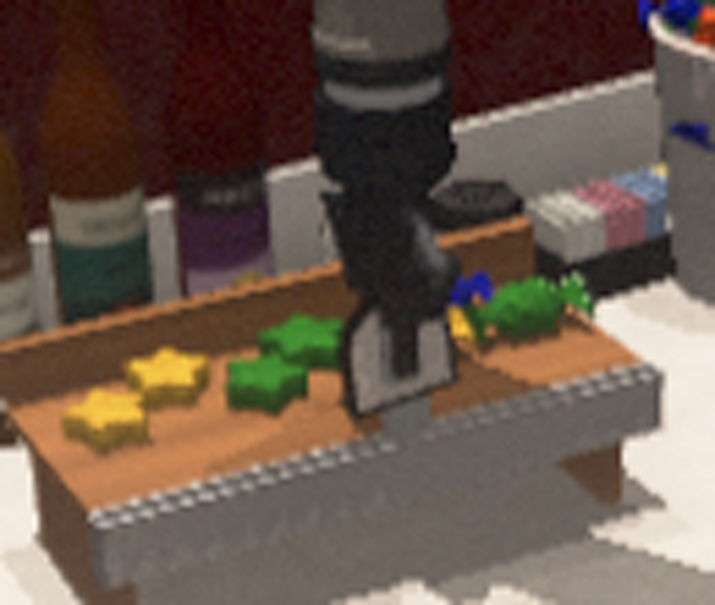

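```bash
python3 -m pendant '{"rot": [[0,0,0],[0,0,0],[0,0,0],[0,0,0],[0,0,0],[0,0,0],[0,0,0],[0,0,0]], "delta_pos": [[0,-2,0],[0,-2,0],[0,-2,0],[0,-2,0],[0,0,0],[0,0,0],[0,0,0],[0,0,0]], "claw": [-1,-1,-1,-1,-1,-1,-1,-1]}' 80
python3 - <<'E'
from h import *
go([.586,-.057,.1462],np.radians(-5))
im=robot.get_image("scene");cv2.imwrite("pics/s8f.png",im);cv2.imwrite("pics/s8.png",cv2.resize(im[150:200,220:270],None,fx=11,fy=11,interpolation=2))
L=robot.masks_of("scene","ticket_arch")
for d in L: 
    ys,xs=np.nonzero(d["pixels"]);print(d["score"],len(xs),xs.mean(),ys.mean())
np.save("m8.npy",np.array([d["pixels"] for d in L]))
E
```

```text
clock: 16.45
ee_pos: [0.5924, 0.0145, 0.1464]
orientation: [0.705, 0.031, 0.707, -0.03]
wrist_force: [-0.0, 1.2, -0.0]
gripper_width: 0.084
clock 16.45 pos [0.5924 0.0145 0.1464] F [-0.   1.2 -0. ] T [-0.02  0.02  0.01] g 0.084
rotvec [ 0.0002 -0.0031 -0.0018] deg 0.2
shift in present tool axes mm [  0.1 -71.8  -0.2] in turned axes [  0.2 -71.8  -0.2]
tool axes now (cols)
 [[-0.003  0.087  0.996]
 [ 0.002  0.996 -0.087]
 [-1.     0.002 -0.003]]
0.83 310 243.02903225806452 177.60967741935485
0.7 245 315.0163265306122 183.3673469387755
```

View pics/s8.png

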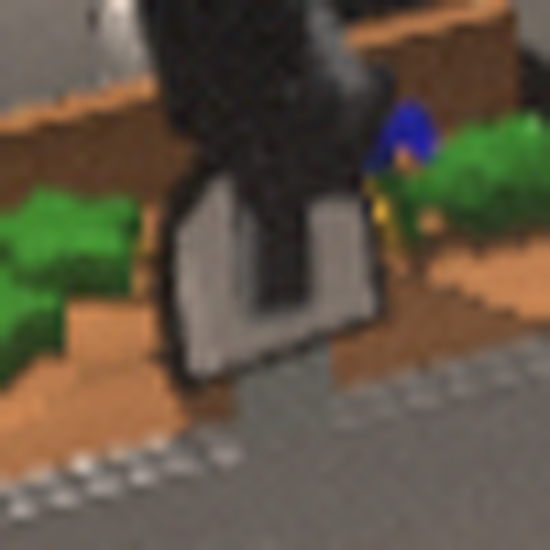

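Run:
```python
from h import *
from scipy.optimize import least_squares
s,R=cur(); c,si=np.cos(np.radians(-5)),np.sin(np.radians(-5))
ex=np.array([c,si,0]);ey=np.array([-si,c,0]);ez=np.array([0,0,1.])
tcp=s["ee_pos"]; O0=tcp-ez*.0582   # untilted origin
G=tcp+ez*.011
def pt(P,phi,dy=0):
    v=np.array(P)/1e3; p=O0+ex*v[0]+ey*(v[1]+dy)+ez*v[2]-G
    a=p@ex;b=p@ey;d=p@ez
    # phi>0: foot lags to -y
    b2=b*np.cos(phi)+d*np.sin(phi); d2=-b*np.sin(phi)+d*np.cos(phi)
    return G+ex*a+ey*b2+ez*d2
C=[(-4,35,34),(-4,-35,34),(-4,35,70),(-4,-35,70)]
for phi in(0,.05,.1,.15): print(phi,((proj("scene",[pt(q,phi) for q in C])-[220,150]+.5)*11).round(0).tolist())
im=cv2.imread("pics/s8.png")
for phi,col in((0,(0,255,0)),(.05,(255,255,0)),(.1,(0,0,255))):
    q=((proj("scene",[pt(k,phi) for k in [C[2],C[0],C[1],C[3]]])-[220,150]+.5)*11).astype(np.int32); cv2.polylines(im,[q],False,col,1)
cv2.imwrite("pics/s8o.png",im)
# same check before contact, with s6 state (tcp known)
tcp6=np.array([.5864,-.0564,.1534]); O0=tcp6-ez*.0582; G=tcp6+ez*.011
im=cv2.imread("pics/s6.png")
for phi,col in((0,(0,255,0)),(.05,(255,255,0))):
    q=((proj("scene",[pt(k,phi) for k in [C[2],C[0],C[1],C[3]]])-[200,120]+.5)*6).astype(np.int32); cv2.polylines(im,[q],False,col,1)
cv2.imwrite("pics/s6o.png",im[180:400,270:500])
```

```text
0 [[167.0, 389.0], [384.0, 331.0], [161.0, 276.0], [381.0, 219.0]]
0.05 [[173.0, 393.0], [389.0, 324.0], [161.0, 282.0], [380.0, 214.0]]
0.1 [[179.0, 396.0], [394.0, 317.0], [162.0, 287.0], [380.0, 208.0]]
0.15 [[186.0, 399.0], [398.0, 309.0], [162.0, 292.0], [379.0, 203.0]]
```

View pics/s8o.png

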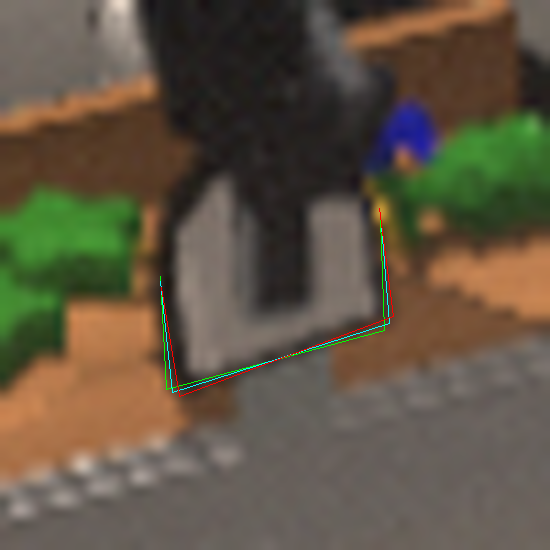

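View pics/s6o.png

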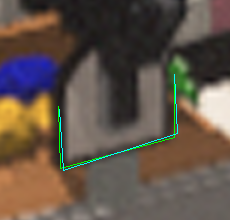

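```bash
python3 -m pendant '{"rot": [[0,0,0],[0,0,0.03],[0,0,0.03],[0,0,0.03],[0,0,0],[0,0,0],[0,0,0],[0,0,0]], "delta_pos": [[0,-2,0],[0,0,0],[0,0,0],[0,0,0],[0,0,0],[0,0,0],[0,0,0],[0,0,0]], "claw": [-1,-1,-1,-1,-1,-1,-1,-1]}' 120
python3 - <<'E'
from h import *
go([.586,-.057,.1462],np.radians(-5))
im=robot.get_image("scene");cv2.imwrite("pics/s9.png",cv2.resize(im[150:200,220:270],None,fx=11,fy=11,interpolation=2))
E
```

```text
clock: 17.55
ee_pos: [0.5922, 0.0128, 0.1464]
orientation: [0.706, 0.063, 0.705, 0.002]
wrist_force: [0.1, 0.0, -0.7]
gripper_width: 0.08
clock 17.55 pos [0.5922 0.0128 0.1464] F [ 0.1  0.  -0.7] T [-0.13  0.02 -0.  ] g 0.08
rotvec [ 0.0007 -0.003  -0.0918] deg 5.3
shift in present tool axes mm [ -6.2 -69.8  -0.2] in turned axes [  0.2 -70.1  -0.1]
tool axes now (cols)
 [[ 0.005  0.086  0.996]
 [ 0.092  0.992 -0.086]
 [-0.996  0.092 -0.003]]
```

View pics/s9.png

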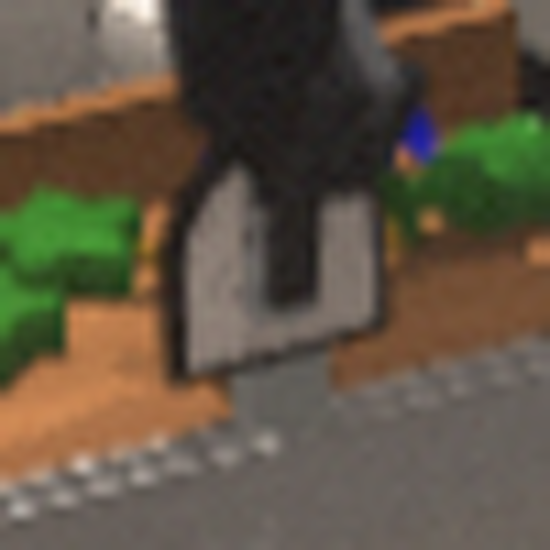

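```bash
python3 -m pendant '{"rot": [[0,0,0],[0,0,0],[0,0,0],[0,0,0],[0,0,0],[0,0,0],[0,0,0],[0,0,0]], "delta_pos": [[0.09,1,0],[0.09,1,0],[0.09,1,0],[0.05,0.5,0],[0.05,0.5,0],[0.05,0.5,0],[0,0,0],[0,0,0]], "claw": [-1,-1,-1,-1,-1,-1,-1,-1]}' 120
python3 - <<'E'
from h import *
go([.586,-.057,.1462],np.radians(-5))
E
```

```text
clock: 18.6
ee_pos: [0.5926, 0.0166, 0.1464]
orientation: [0.706, 0.063, 0.705, 0.001]
wrist_force: [0.4, -1.8, -1.0]
gripper_width: 0.079
clock 18.6 pos [0.5926 0.0166 0.1464] F [ 0.4 -1.8 -1. ] T [-0.34  0.08  0.02] g 0.079
rotvec [-0.0003 -0.0031 -0.0914] deg 5.2
shift in present tool axes mm [ -6.5 -73.6  -0.2] in turned axes [  0.2 -73.9  -0.2]
tool axes now (cols)
 [[ 0.005  0.087  0.996]
 [ 0.091  0.992 -0.087]
 [-0.996  0.091 -0.003]]
```

```bash
python3 -m pendant '{"rot": [[0,0,0],[0,0,0],[0,0,0],[0,0,0],[0,0,0],[0,0,0],[0,0,0],[0,0,0]], "delta_pos": [[-0.1,-1.2,0],[-0.1,-1.2,0],[0,0,0],[2,-0.18,0],[2,-0.18,0],[2,-0.18,0],[1,-0.09,0],[0,0,0]], "claw": [-1,-1,-1,-1,-1,-1,-1,-1]}' 120
python3 - <<'E'
from h import *
go([.586,-.057,.1302],np.radians(-5))
E
```

```text
clock: 19.6
ee_pos: [0.5924, 0.0145, 0.1392]
orientation: [0.706, 0.063, 0.705, 0.002]
wrist_force: [0.3, -0.3, -0.8]
gripper_width: 0.079
clock 19.6 pos [0.5924 0.0145 0.1392] F [ 0.3 -0.3 -0.8] T [-0.06  0.    0.03] g 0.079
rotvec [ 0.     -0.0032 -0.0918] deg 5.3
shift in present tool axes mm [  2.4 -72.3  -0.1] in turned axes [  9.  -71.8  -0.1]
tool axes now (cols)
 [[ 0.005  0.087  0.996]
 [ 0.092  0.992 -0.087]
 [-0.996  0.092 -0.003]]
```

```bash
python3 -m pendant '{"rot": [[0,0,0],[0,0,0],[0,0,0],[0,0,0],[0,0,0],[0,0,0],[0,0,0],[0,0,0]], "delta_pos": [[1,-0.09,0],[1,-0.09,0],[1,-0.09,0],[1,-0.09,0],[1,-0.09,0],[1,-0.09,0],[0,0,0],[0,0,0]], "claw": [-1,-1,-1,-1,-1,-1,-1,-1]}' 120
python3 - <<'E'
from h import *
go([.586,-.057,.1302],np.radians(-5))
E
```

```text
clock: 20.6
ee_pos: [0.5927, 0.0146, 0.1343]
orientation: [0.706, 0.063, 0.705, 0.002]
wrist_force: [-2.4, -1.3, 7.3]
gripper_width: 0.078
clock 20.6 pos [0.5927 0.0146 0.1343] F [-2.4 -1.3  7.3] T [-0.02  0.54  0.06] g 0.078
rotvec [-0.0001 -0.0023 -0.0917] deg 5.3
shift in present tool axes mm [ -2.5 -72.   -0.5] in turned axes [  4.1 -71.9  -0.5]
tool axes now (cols)
 [[ 0.006  0.087  0.996]
 [ 0.091  0.992 -0.087]
 [-0.996  0.092 -0.002]]
```

```bash
python3 -m pendant '{"rot": [[0,0,0],[0,0,0],[0,0,0],[0,0,0],[0,0,0],[0,0,0],[0,0,0],[0,0,0]], "delta_pos": [[1,-0.09,0],[1,-0.09,0],[1,-0.09,0],[1,-0.09,0],[1,-0.09,0],[1,-0.09,0],[1,-0.09,0],[0,0,0]], "claw": [-1,-1,-1,-1,-1,-1,-1,-1]}' 120
python3 - <<'E'
from h import *
go([.586,-.057,.1302],np.radians(-5))
im=robot.get_image("scene");cv2.imwrite("pics/s10.png",cv2.resize(im[150:200,220:270],None,fx=11,fy=11,interpolation=2))
E
```

```text
clock: 21.6
ee_pos: [0.5931, 0.0146, 0.1304]
orientation: [0.706, 0.063, 0.705, 0.001]
wrist_force: [-8.6, -2.1, 25.3]
gripper_width: 0.08
clock 21.6 pos [0.5931 0.0146 0.1304] F [-8.6 -2.1 25.3] T [-0.08  2.11  0.19] g 0.08
rotvec [-0.0004 -0.0017 -0.0908] deg 5.2
shift in present tool axes mm [ -6.3 -71.7  -0.8] in turned axes [  0.2 -71.9  -0.8]
tool axes now (cols)
 [[ 0.006  0.087  0.996]
 [ 0.09   0.992 -0.087]
 [-0.996  0.091 -0.002]]
```

View pics/s10.png

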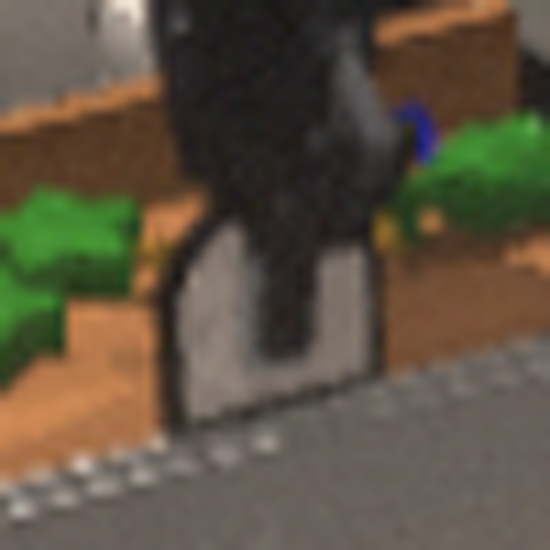

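```bash
python3 -m pendant '{"rot": [[0,0,0],[0,0,0],[0,0,0],[0,0,0],[0,0,0],[0,0,0],[0,0,0],[0,0,0]], "delta_pos": [[0,0,-0.5],[0,0,-0.5],[0,0,0],[0,0,0],[0,0,0],[0,0,0],[0,0,0],[0,0,0]], "claw": [-1,-1,-1,-1,-1,-1,-1,-1]}' 120
python3 - <<'E'
from h import *
go([.586,-.057,.1302],np.radians(-5))
im=robot.get_image("scene");cv2.imwrite("pics/s11.png",cv2.resize(im[110:240,170:390],None,fx=3.5,fy=3.5,interpolation=2))
for t in("ticket_arch","ticket_square"): print(t,[(np.round(d["at"],4).tolist(),round(d["score"],2)) for d in robot.place_of("scene",t)[:2]])
E
```

```text
clock: 22.65
ee_pos: [0.5929, 0.0146, 0.1304]
orientation: [0.707, 0.063, 0.704, 0.001]
wrist_force: [-5.8, -2.0, 23.6]
gripper_width: 0.079
clock 22.65 pos [0.5929 0.0146 0.1304] F [-5.8 -2.  23.6] T [-0.07  1.67  0.14] g 0.079
rotvec [-0.0004  0.0003 -0.0911] deg 5.2
shift in present tool axes mm [ -6.3 -71.7  -0.6] in turned axes [  0.2 -71.9  -0.6]
tool axes now (cols)
 [[ 0.008  0.087  0.996]
 [ 0.091  0.992 -0.088]
 [-0.996  0.091  0.   ]]
ticket_arch [([0.5465, -0.2428, -0.0006], 0.56), ([0.5947, 0.0084, 0.0709], 0.55)]
ticket_square [([0.3972, -0.1985, 0.0018], 0.7)]
```

View pics/s11.png

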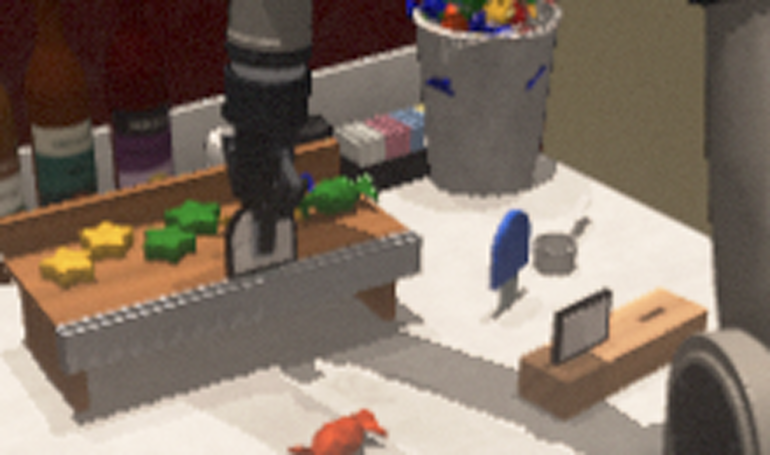

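The holder sits upright in the rail (crop ≈ (262,245)), the square holder is still in the block (≈ (580,325)), and the force and height readings fit a holder on the hard floor. Handing in.

```bash
python3 -c "
from station import robot
print(robot.sign_off()); s=robot.read_state(); print(s['clock'],s['ee_pos'],s['wrist_force'])"
```

```text
the job is handed in; nothing more can be done
None
the job is handed in; nothing more can be done
```

The arched holder is pressed home in the spring clip, and I handed the job in at about 22.7 s with the fingers still gripping it at 120 N. I got no verdict back.

**What I did:** I pulled it from the block's right slot, let its foot in near the right end of the rail and slid it left until it met the stop. That bump (about 11 N) tipped the holder roughly 5° in the fingers. I backed off, turned the tool to stand the holder upright, felt the stop again gently, moved about 2 mm clear and pushed straight down.

**Last checks:**
- **Depth:** the foot is at about z = 72 mm. The upward force was 7 N on the spring, then jumped to about 24 N, which fits the hard floor. The camera network put the foot at z = 70.9 mm.
- **Upright and square:** the tilt was gone by eye in the pictures. The tool's heading agrees with my estimate of the rail's, which came from pictures and is good to a degree or two.
- **Other things:** the square-topped holder was found within 4 mm of its first position. The blue look-alike, scoop and orange sweet looked undisturbed; I did not check the marker closely.

**Not perfect:** about 6 N of sideways load across the channel remained. The tool itself still leans about 5° along the rail, because I used it to correct the tipped holder.

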